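# Check the tap-water light tester with its glass block

### The arm

A 6-joint arm with a two-finger parallel gripper is mounted at the origin on a cart in front of the work surface, level with it; the furniture and walls round the work are solid. World frame = base frame: x ahead of the robot, y to its left, z up, the work surface at z = 0. Lengths are in m, angles in rad, forces in N, time in s.
With the tool pointing down it reaches from about 0.35 to 0.975 m from the base axis. Payload 4.9 kg.
Tool frame: the origin (TCP) lies between the finger pads; the fingertips stand 17 mm ahead of it and the grasp point (between the pads) lies 2 mm behind it (manip.nose_length is the distance from the TCP to the fingertips, in m); z points along the fingers, y is the line along which they close (so a half turn about z gives the same grasp; the last joint's range is limited). The gripper opens to 85 mm and grips with 20 to 120 N. Pads are 22 mm wide; open, the fingers measure 114 mm over their backs; the gripper's body (76 mm by 85 mm) begins 54 mm behind the grasp point. The pads swing forward as they close: fully open they stand 13 mm farther back than shut.
Start: joints at [1.024, 0.053, 1.613, -0, 1.476, -0.119], TCP at [0.259, 0.569, 0.248] pointing down, gripper open.
Joint ranges: [-3.01, 3.01], [-1.01, 2.22], [0.06, 2.58], [-1.02, 4.17], [0.09, 2.62], [-3.14, 3.14]. Speed limits (rad/s): [2.57, 2.57, 3.14, 3.14, 3.14, 3.14].

### API

Orientations are given as a unit quaternion [w, x, y, z].
In Python, from plant import manip gives the robot as it stands. The module is installed in compiled form; this text tells all that it offers.
- The arm moves only by the tool apply_moves, never from a script. Its argument "moves" is a list of rows, each a list of 3 entries, a list of its own where there are three numbers: the turn, a rotation vector about the tool's x, y, z in rad, then the shift along the tool's x, y, z in cm, then the closure, from -1 (fully open) to 1 (shut), so that 0 is half open. A call has 1 to 20 rows; each row is the pose to reach, as a shift and turn from the pose commanded when the call began, along the tool's axes at that moment; what a row does not reach only later rows make up. A row lasts 1/10 s, in which the tool goes at most 50 mm and 8.59 degrees, less where a joint would pass 70% of its speed; a pose out of reach is approached as far as the arm can. A call with a gripper value outside its range is refused whole. The fingers move at their own pace and stop on an object; the grip force is fixed at half the most. Time passes only in rows, so rows that repeat a pose let the fingers close. It gives the time, the measured TCP pose, the force, the opening and the grip force at its end, in the units of the state.
- manip.state(): the state, without advancing time (a new reading comes with each control period).
- manip.grab_frame(name): name is "side" or "top" or "wrist"; returns a dict with "image" (480x640x3 uint8, red, green, blue), "K" (3x3 intrinsics, pixels), "rvec" (rotation vector, rad) and "tvec" (3), from world to camera coordinates, as OpenCV has them. Camera axes: x right, y down, z forward; pixel columns grow to the right and rows downward; lengths in m; the calibration is good to about 2 mm. A picture is of the moment at which its call begins. There is no depth.
- manip.job_done(): hands the job in; it is judged then, once.
Trained networks look in a picture, given as the dict that the camera call returned (one of the last four; its "shot" number tells which), for a name from the list of things; names that differ only in an ending like _2 or _b are one class to them, and where a whole thing is asked for, a point or a joint stands for the part that bears it (a point fixed in the world has none). Each returns a list of dicts, best first, with "score" (0 to 1); they miss things now and then, are a little off and sometimes report something else, mostly with a low value. They report only what shows in the picture. A call takes as long as a camera call. They do not tell look-alikes from the thing itself.
- manip.look_for(picture, label): "location" ([x, y, z] in m, in the coordinates of the camera as it stood for that picture, good to about 4 mm: the middle of the surface that is visible of it).
- manip.silhouettes(picture, label): "pixels" (480x640 bool, what is visible of it).
- manip.spot_point(picture, label): "location" ([x, y, z] in m, in the coordinates of the camera as it stood for that picture, good to about 4 mm: a listed point, or the origin of a listed thing).
The state is a dict: "time": time; "joint_pos": joint angles; "joint_vel": joint speeds; "joint_efforts": joint torques, N m; "tool_pos": TCP position; "tool_rot": TCP orientation; "contact_force": force on the tool from outside, world axes, zero at the start; "ft_torque": the same for the moment, N m; "gripper_width": opening from 0.0 (shut) to 1.0 (fully open); "grasp_force": force on a finger pad.
Only numpy, scipy, OpenCV 4.12 (cv2) and the standard library are available. Lean on these libraries where they do the work, as an engineer would, in place of code of your own. Each camera call takes 0.05 s, during which the arm holds its last target. There are 200 camera calls.

### The job

Take the white dust cover off the light tester and hang it astride the flat bar of the little stand, then let go of it. Next pick the glass check block out of the drip tray by its two frosted, ribbed faces only (never a finger on the clear glass) and hold it still, upright and centred in the light path between the tester's two heads, with its clear faces square to the lamp and the reader and without the block touching the tester; leave the glass and the mug in the tray alone. The job finishes while the gripper is still holding the block there in the air.

Things in the scene. Friction and masses are not known exactly. Their poses are not given: they have to be found in the camera images.
- tester: light tester, fixed, does not move: grey base 96 x 176 x 14 mm (x, y, z) with two black upright heads, the lamp at +y and the reader at -y, each 58 x 44 mm and reaching up to z = 110 mm, inner faces at y = +-40 mm, each with a low metal ring (26 mm across, 4 mm proud) round its window, so that 72 mm are free between the rings; origin under the centre of the base, z up. The light runs along its y axis.
- beam_mid (a point): middle of the light path, half-way between the two heads, 80 mm above the tester's underside (66 mm above its base plate), straight above its origin; axes as the tester's. The light spot is 12 mm across. At the start the cover stands round this point.
- cover: dust cover, loose, about 120 g, white plastic, an inverted U (133 mm tall in all with its fin): two upright legs 5 mm thick and 50 mm wide (along its y), 44 mm apart inside and 54 mm outside (along its x), 88 mm free inside below a 5 mm roof whose top is at z = 93 mm; origin at the centre between the feet of the legs, z up. At the start it stands on the tester's base in the gap, its axes along the tester's.
- cover_fin (a point): centre of the cover's grip fin, on top of its roof: an upright plate 10 mm thick (along the cover's x), 36 mm long (along its y) and 40 mm tall; this point is 113 mm above the feet, 20 mm above the roof and 20 mm below the fin's upper edge; axes as the cover's. Pinch it across its 10 mm from above.
- cover_underside (a point): centre of the flat underside of the cover's roof, 88 mm above its feet, which rests on the bar when it hangs; 25 mm below the point cover_fin; axes as the cover's.
- bar_stand: stand with a flat steel bar, fixed, does not move: foot plate 70 x 150 x 8 mm, two posts 12 mm thick at y = +-64 mm, and on them a level bar 16 mm wide (x), 10 mm thick, 144 mm long (y); origin under the centre of the foot plate, z up, the bar runs along its y axis. The cover hangs with the bar between its legs, one leg on either side in x; its fin then reaches up to 175 mm above the work surface, so carry things over it higher than that.
- bar_top (a point): middle of the bar's upper face, 130 mm above the work surface, straight above the stand's origin; axes as the stand's.
- block: glass check block, loose, about 200 g, a solid upright block 26 mm (x) by 40 mm (y) by 84 mm tall; origin at the centre of its underside, z up. Its two frosted, finely ribbed, whitish faces look to +y and -y (each 26 mm wide, 84 mm tall, 40 mm apart over the ribs: grip across these); the clear glass faces look to +x and -x, and light must pass through along x. It starts standing upright in the drip tray (tray floor 4 mm above the work surface, rim 22 mm high).
- block_mid (a point): centre of the glass check block, 42 mm above its underside; axes as the block's.
- block_clear: the clear glass core of the check block, 26 x 26 x 84 mm (fixed in the block, between the two 7 mm frosted cheeks; origin at the centre of the block's underside, axes as the block's). No finger may touch it: its clear faces look along +-x.
- tray_glass_1: drinking glass upside down in the drip tray, 69 mm across, 104 mm tall, loose; origin at the centre of its underside. Leave alone.
- mug_6: cream mug upside down in the drip tray, body 71 mm across, 106 mm with its handle, 85 mm tall, loose; origin at the centre of its underside. Leave alone.
There are look-alikes about, which are no part of the job. What is shaped like the cover but green or yellow is not meant.

How it is judged:
On the way, in this order (a step that is already met when the one before it is completed fails the run):
1. the cover hangs astride the bar, let go (x of cover_underside in the frame of bar_top between -0.019 and 0.019 m and y of cover_underside in the frame of bar_top between -0.04 and 0.04 m and z of cover_underside in the frame of bar_top between -0.01 and 0.01 m and angle between the y axis of cover and the y axis of bar_stand, either way round below 0.4 rad and angle between cover's own z axis and vertical below 0.4 rad and contact force between cover and bar_stand above 0.3 N and contact force between the fingers and cover below 0.1 N), for 0.2 s.
2. the check block is lifted well clear of the tray in the gripper (height (world z) of block_mid above 0.08 m and contact force between the fingers and block above 1 N), for 0.2 s.
At the end, for the whole second after the job is handed in: Cover astride the bar, released: roof on the bar within 10 mm (19 across, 40 along), turned and tilted under 0.4 rad. Block in the fingers (over 1 N), still, off the tester, centre within 8 mm across the beam, 12 in height, 15 along it, square within 0.15 rad, upright within 0.12 (all of step 1 and x of block_mid in the frame of beam_mid between -0.008 and 0.008 m and y of block_mid in the frame of beam_mid between -0.015 and 0.015 m and z of block_mid in the frame of beam_mid between -0.012 and 0.012 m and angle between the x axis of block and the y axis of tester, either way round below 0.15 rad and angle between block's own z axis and vertical below 0.12 rad and linear speed of block below 0.03 m/s and contact force between the fingers and block above 1 N and contact force between block and tester below 0.1 N); the arm keeps its last pose, push and grip.
It fails at once if a finger presses on the clear glass of the check block (contact force between the fingers and block_clear above 0.5 N).
It fails at once if the check block hits the tester (contact force between block and tester above 1 N).
It fails at once if the glass or the mug is pushed away or knocked over (distance of any of tray_glass_1, mug_6 from where it was at the start of the episode above 0.03 m or angle between any of tray_glass_1, mug_6's own z axis and vertical above 0.4 rad).
It also fails if it takes over 64 s, if anything falls off the work surface, if the arm or the gripper's body presses on something with over 40 N, if the wrist force passes 120 N, or if a joint passes its speed limit or range.

## Working session

There is one attempt and no reset: what is moved stays moved. The work goes in short steps, Python scripts to look and compute and a tool call to move; the robot and the scene stay as the last step left them, time stands still between calls to the robot, and variables do not carry over. Pictures are saved under pics/ and viewed, at most 10 in all, crops included, and the job is handed in when it is done.

Besides the shell and the picture viewer there is one more tool, called after ">>>" as a command line: name --argument value ..., lists and objects as JSON in quotes. apply_moves: Moves the arm, as the interface text tells. Its arguments: {"type":"object","properties":{"moves":{"type":"array"}},"required":["moves"]}

```bash
mkdir -p pics
cat > h.py <<'E'
import numpy as np, cv2
from plant import manip
from scipy.spatial.transform import Rotation as R
def w(p,loc):
    M=cv2.Rodrigues(np.array(p["rvec"],float))[0]
    return M.T@(np.array(loc).ravel()-np.array(p["tvec"]).ravel())
def save(p,n,crop=None,s=1):
    im=p["image"][:,:,::-1]
    if crop: x0,y0,x1,y1=crop; im=im[y0:y1,x0:x1]
    cv2.imwrite("pics/"+n,cv2.resize(im,None,fx=s,fy=s))
def px(p,X):
    return cv2.projectPoints(np.array(X,float).reshape(-1,1,3),np.array(p["rvec"],float),np.array(p["tvec"],float),np.array(p["K"]),None)[0].reshape(-1,2)
def spots(p,labels,n=3,f="spot_point"):
    for l in labels:
        for d in getattr(manip,f)(p,l)[:n]:
            X=w(p,d["location"]); print(l,round(d["score"],2),X.round(3),px(p,X)[0].round())
def rot():
    q=manip.state()["tool_rot"]; return R.from_quat([q[1],q[2],q[3],q[0]])
E
python3 - <<'E'
from h import *
L=["tester","beam_mid","cover_fin","cover_underside","cover","bar_top","bar_stand","block_mid","block","tray_glass_1","mug_6"]
ims=[]
for c in("top","side"):
    p=manip.grab_frame(c); print(c); save(p,c+".png"); spots(p,L)
s=manip.state(); print(s["tool_pos"],rot().as_matrix().round(3),s["time"])
E
```

```text
top
tester 0.88 [ 0.588  0.233 -0.002] [259. 233.]
cover_fin 0.93 [0.645 0.438 0.112] [155. 199.]
cover_fin 0.92 [0.427 0.191 0.109] [276. 305.]
cover_fin 0.69 [0.589 0.234 0.102] [255. 226.]
cover_underside 0.75 [0.592 0.235 0.101] [255. 225.]
cover_underside 0.61 [0.424 0.189 0.082] [278. 307.]
cover_underside 0.5 [0.595 0.232 0.075] [257. 225.]
cover 0.83 [ 0.427  0.19  -0.005] [279. 305.]
cover 0.75 [0.597 0.234 0.012] [258. 228.]
cover 0.68 [ 0.649  0.434 -0.004] [169. 206.]
bar_top 0.81 [0.53  0.438 0.127] [152. 255.]
bar_stand 0.98 [0.53 0.44 0.  ] [165. 259.]
bar_stand 0.58 [ 0.592  0.235 -0.003] [258. 231.]
block_mid 0.56 [0.523 0.008 0.045] [363. 260.]
block_mid 0.16 [0.531 0.44  0.001] [165. 258.]
block 0.73 [0.52  0.01  0.004] [361. 262.]
block 0.51 [ 0.528  0.439 -0.002] [166. 260.]
tray_glass_1 0.64 [ 0.526 -0.18   0.002] [446. 260.]
mug_6 0.66 [ 0.653 -0.04   0.003] [382. 203.]
side
tester 0.83 [0.591 0.233 0.002] [332. 273.]
beam_mid 0.61 [0.597 0.233 0.084] [334. 240.]
beam_mid 0.48 [0.595 0.236 0.1  ] [333. 234.]
cover_fin 0.95 [0.425 0.187 0.115] [260. 241.]
cover_fin 0.78 [0.593 0.229 0.126] [333. 224.]
cover_fin 0.75 [0.52  0.002 0.004] [322. 324.]
cover_underside 0.72 [0.429 0.186 0.086] [263. 254.]
cover_underside 0.72 [0.648 0.436 0.09 ] [336. 212.]
cover_underside 0.52 [0.594 0.234 0.099] [333. 234.]
cover 0.8 [ 0.424  0.185 -0.002] [263. 291.]
bar_top 0.85 [0.528 0.434 0.13 ] [292. 201.]
bar_stand 0.63 [0.532 0.434 0.   ] [295. 247.]
block_mid 0.66 [0.517 0.007 0.045] [319. 304.]
block 0.79 [0.524 0.002 0.005] [324. 324.]
tray_glass_1 0.73 [ 0.523 -0.174  0.005] [346. 379.]
tray_glass_1 0.56 [0.593 0.235 0.102] [332. 233.]
mug_6 0.98 [ 0.644 -0.041  0.005] [392. 327.]
[0.25927497 0.56865732 0.24830389] [[-0.91   0.415  0.   ]
 [ 0.415  0.91  -0.   ]
 [-0.    -0.    -1.   ]] 1.2
```

View pics/top.png

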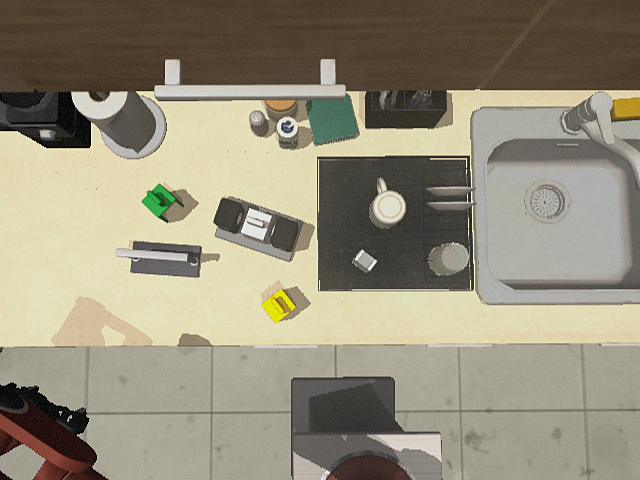

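View pics/side.png

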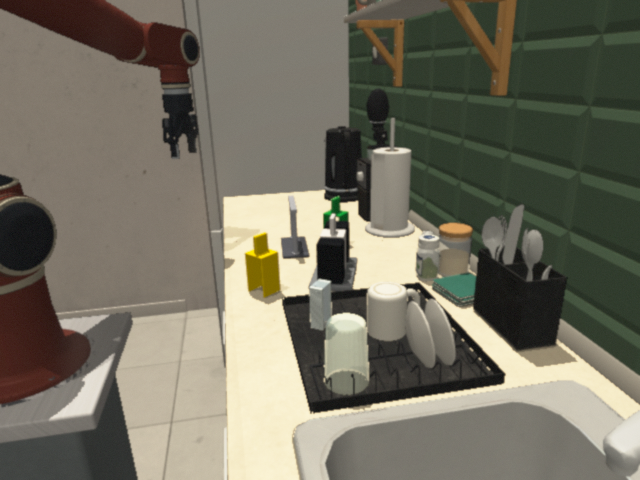

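The candidates for the cover in the top view are green at (160,200), yellow at (278,303) and white between the black heads at (257,222). I choose the white one. The bar is at (155,255) and the block at (364,261). Next I measure the yaws from the silhouettes and take a close crop.

```bash
cat >> h.py <<'E'
def plan(pos,yaw_y):
    """shift(cm)/turn from current pose to a tool-down pose with tool y along world angle yaw_y (deg), mod 180"""
    s=manip.state(); R0=rot(); cur=None
    for a in(yaw_y,yaw_y+180):
        y=np.array([np.cos(np.radians(a)),np.sin(np.radians(a)),0]); z=np.array([0,0,-1.])
        T=R.from_matrix(np.c_[np.cross(y,z),y,z]); print("turn",(R0.inv()*T).as_rotvec().round(3),end=" ")
    print("shift",(R0.inv().apply(np.array(pos)-s["tool_pos"])*100).round(2))
def plane(p,pixs,z):
    K=np.array(p["K"]);M=cv2.Rodrigues(np.array(p["rvec"],float))[0];c=-M.T@np.array(p["tvec"]).ravel()
    d=(M.T@np.linalg.inv(K)@np.c_[pixs,np.ones(len(pixs))].T).T
    return c+d*((z-c[2])/d[:,2])[:,None]
E
python3 - <<'E'
from h import *
p=manip.grab_frame("top"); save(p,"crop1.png",(100,150,420,330),2.5)
for l in("tester","bar_stand","block"):
    for d in manip.silhouettes(p,l)[:1]:
        m=d["pixels"].astype(np.uint8); r=cv2.minAreaRect(cv2.findNonZero(m)); print(l,d["score"],m.sum(),r)
        P=plane(p,cv2.boxPoints(r),0.05)[:,:2]
        for e in (P[1]-P[0],P[2]-P[1]): print(np.linalg.norm(e).round(3),np.degrees(np.arctan2(e[1],e[0])).round(1))
plan([.56,.22,.30],-21)
E
```

```text
tester 0.79 2801 ((255.8416290283203, 227.12484741210938), (85.1435317993164, 43.628662109375), 18.7413387298584)
0.094 -18.1
0.183 -109.1
bar_stand 0.71 1137 ((388.331787109375, 205.3566436767578), (35.1910514831543, 45.69736862182617), 17.818889617919922)
0.1 -18.5
0.076 -108.4
block 0.58 2302 ((157.47540283203125, 257.95098876953125), (84.06281280517578, 31.928064346313477), 4.316027641296387)
0.068 -2.8
0.179 -94.6
turn [-0.    -0.     1.509] turn [ 0.    -0.    -1.632] shift [-41.83 -19.25  -5.17]
```

View pics/crop1.png

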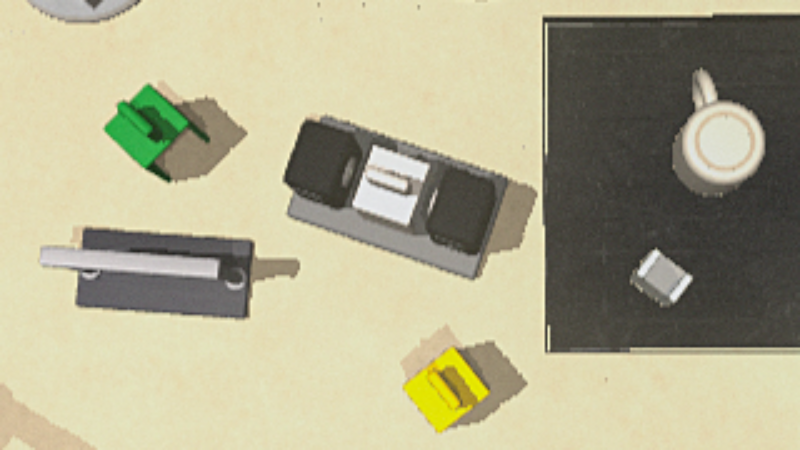

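The crop confirms the white cover between the black heads, at crop (390,185) = full-frame (256,224). The block's white ribbed faces are at its upper-left and lower-right ends, around crop (648,265) and (684,290).

>>> apply_moves --moves '[[[0,0,1.457],[-41.8,-19.2,-5],-1],[[0,0,1.457],[-41.8,-19.2,-5],-1],[[0,0,1.457],[-41.8,-19.2,-5],-1],[[0,0,1.457],[-41.8,-19.2,-5],-1],[[0,0,1.457],[-41.8,-19.2,-5],-1],[[0,0,1.457],[-41.8,-19.2,-5],-1],[[0,0,1.457],[-41.8,-19.2,-5],-1],[[0,0,1.457],[-41.8,-19.2,-5],-1],[[0,0,1.457],[-41.8,-19.2,-5],-1],[[0,0,1.457],[-41.8,-19.2,-5],-1],[[0,0,1.457],[-41.8,-19.2,-5],-1],[[0,0,1.457],[-41.8,-19.2,-5],-1],[[0,0,1.457],[-41.8,-19.2,-5],-1]]'

```text
time: 2.7
tool_pos: [0.5591, 0.2216, 0.2981]
tool_rot: [-0.0, 0.808, 0.589, -0.0]
contact_force: [0.0, 0.2, 0.4]
gripper_width: 1.002
grasp_force: 0.0
```

Run:
```python
from h import *
p=manip.grab_frame("wrist"); save(p,"w1.png"); spots(p,["tester","cover_fin","cover_underside","beam_mid"])
M=cv2.Rodrigues(np.array(p["rvec"],float))[0];print(-M.T@p["tvec"]); print(manip.state()["tool_pos"],manip.state()["joint_pos"])
```

```text
tester 0.76 [0.598 0.236 0.006] [345. 178.]
cover_fin 0.94 [0.425 0.19  0.113] [204. 287.]
cover_fin 0.83 [0.594 0.235 0.127] [350. 199.]
cover_underside 0.71 [0.429 0.189 0.087] [216. 277.]
cover_underside 0.61 [0.594 0.232 0.102] [349. 197.]
beam_mid 0.23 [0.597 0.231 0.006] [346. 182.]
[0.58590131 0.30250837 0.42427129]
[0.55944229 0.22131212 0.29827576] [ 2.53050470e-01 -2.71596793e-02  1.61070394e+00  1.12112783e-05
  1.55811631e+00  5.65258201e-01]
```

View pics/w1.png

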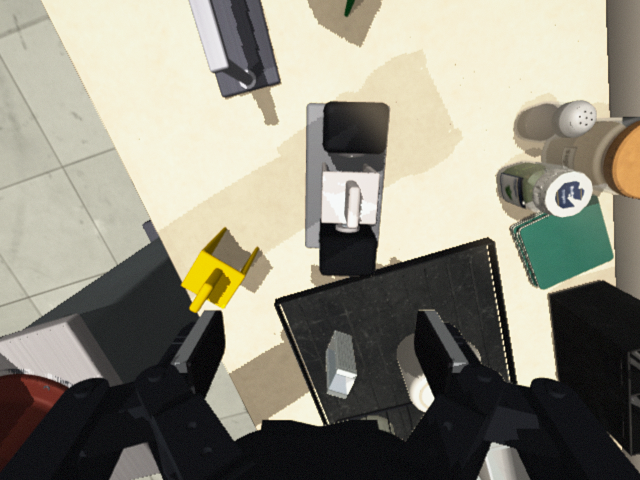

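The wrist view shows the white cover upright at (350,200), fin across the gap, with the heads above and below it. The bar's end is at (220,65), the yellow look-alike at (215,270) and the block at (340,365). I now work out the yaws from the edges.

Run:
```python
from h import *
p=manip.grab_frame("wrist")
def ang(p,a,b,z):
    P=plane(p,[a,b],z); e=P[1]-P[0]; print(np.linalg.norm(e[:2]).round(3),np.degrees(np.arctan2(e[1],e[0])).round(1)%180, P.mean(0).round(3))
ang(p,(308,103),(306,248),.014)
t=manip.grab_frame("top")
ang(t,(116,250.5),(187.5,256.5),.13); ang(t,(117,254.5),(188,260.5),.13)
for l,q in(("tester",p),("cover",p),("bar_top",t),("bar_top",p)):
  for d in manip.silhouettes(q,l)[:2]:
    m=d["pixels"].astype(np.uint8); r=cv2.minAreaRect(cv2.findNonZero(m)); print(l,round(d["score"],2),m.sum(),np.round(r[0]),np.round(r[1]),r[2])
spots(t,["bar_top"]); s=manip.grab_frame("side"); spots(s,["bar_top"])
print(rot().as_matrix().round(3))
plan([.594,.234,.21],-18); plan([.594,.234,.132],-18)
```

```text
0.175 70.7 [0.553 0.248 0.014]
0.143 84.9 [0.532 0.437 0.13 ]
0.142 84.9 [0.524 0.436 0.13 ]
tester 0.57 10114 [345. 189.] [ 83. 175.] 1.50743567943573
cover 0.92 3153 [349. 195.] [59. 64.] 2.7927024364471436
cover 0.91 2538 [216. 274.] [51. 88.] 31.607501983642578
bar_top 0.94 2290 [158. 258.] [84. 32.] 4.23639440536499
bar_top 0.71 6271 [234.  42.] [103.  70.] 75.73548889160156
bar_top 0.71 [0.531 0.44  0.128] [151. 254.]
bar_top 0.25 [0.598 0.231 0.074] [258. 224.]
[[ 0.309  0.951  0.   ]
 [ 0.951 -0.309  0.   ]
 [ 0.     0.    -1.   ]]
turn [ 0. -0.  0.] turn [ 0.     0.    -3.141] shift [2.33 2.82 8.83]
turn [ 0. -0.  0.] turn [ 0.     0.    -3.141] shift [ 2.33  2.82 16.63]
```

>>> apply_moves --moves '[[[0,0,0.02],[2.3,2.9,4],-1],[[0,0,0.02],[2.3,2.9,8],-1],[[0,0,0.02],[2.3,2.9,8.8],-1],[[0,0,0.02],[2.3,2.9,8.8],-1]]'

```text
time: 3.8
tool_pos: [0.5933, 0.233, 0.2079]
tool_rot: [-0.001, 0.815, 0.58, -0.002]
contact_force: [0.8, -0.8, 0.3]
gripper_width: 1.0
grasp_force: 0.0
```

Run:
```python
from h import *
p=manip.grab_frame("wrist"); save(p,"w2.png"); spots(p,["cover_fin","cover_underside"]); print(manip.state()["tool_pos"]); plan([.595,.234,.132],-19.2)
```

```text
cover_fin 0.75 [0.427 0.188 0.112] [142. 366.]
cover_fin 0.63 [0.593 0.235 0.127] [317. 260.]
cover_fin 0.41 [0.515 0.007 0.048] [319. 432.]
cover_underside 0.82 [0.59  0.232 0.104] [315. 253.]
cover_underside 0.72 [0.427 0.193 0.088] [153. 342.]
[0.59570052 0.23373131 0.21350381]
turn [ 0.004 -0.002  0.001] turn [ 0.004  0.006 -3.14 ] shift [-0.02 -0.11  8.15]
```

View pics/w2.png

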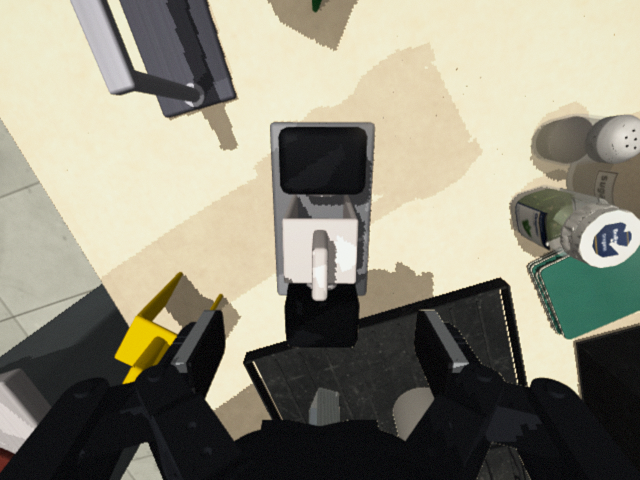

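The view shows the fin at (319,262), centred between the fingers and parallel to the pads, with the tester square to the picture. I go down and close.

>>> apply_moves --moves '[[[0,0,0],[0,-0.1,3],-1],[[0,0,0],[0,-0.1,6],-1],[[0,0,0],[0,-0.1,8.1],-1],[[0,0,0],[0,-0.1,8.1],-1],[[0,0,0],[0,-0.1,8.1],1],[[0,0,0],[0,-0.1,8.1],1],[[0,0,0],[0,-0.1,8.1],1],[[0,0,0],[0,-0.1,8.1],1],[[0,0,0],[0,-0.1,8.1],1],[[0,0,0],[0,-0.1,8.1],1],[[0,0,0],[0,-0.1,8.1],1],[[0,0,0],[0,-0.1,8.1],1]]'

```text
time: 5.15
tool_pos: [0.594, 0.2339, 0.13]
tool_rot: [0.0, 0.815, 0.58, 0.0]
contact_force: [-1.0, 0.6, 4.2]
gripper_width: 0.113
grasp_force: 58.9
```

>>> apply_moves --moves '[[[0,0,0],[0,0,-2],1],[[0,0,0],[0,0,-5],1],[[0,0,0],[0,0,-9],1],[[0,0,0],[0,0,-13],1],[[0,0,0],[0,0,-16],1],[[0,0,0],[0,0,-16],1],[[0,0,0],[0,0,-16],1]]'

```text
time: 5.85
tool_pos: [0.5937, 0.2337, 0.2888]
tool_rot: [0.0, 0.815, 0.58, -0.0]
contact_force: [0.0, -0.4, -1.0]
gripper_width: 0.11
grasp_force: 58.7
```

Run:
```python
from h import *
p=manip.grab_frame("side"); spots(p,["cover_fin","cover_underside","bar_top"]);p=manip.grab_frame("wrist"); spots(p,["cover_fin","cover_underside","bar_top"]);s=manip.state(); print(s["tool_pos"],s["gripper_width"],s["grasp_force"]); plan([.528,.437,.29],-5.1)
```

```text
cover_fin 0.76 [0.643 0.43  0.111] [335. 205.]
cover_fin 0.64 [0.595 0.231 0.284] [332. 153.]
cover_fin 0.58 [0.427 0.186 0.113] [261. 242.]
cover_underside 0.84 [0.647 0.435 0.094] [336. 211.]
cover_underside 0.77 [0.428 0.185 0.084] [262. 255.]
cover_underside 0.59 [0.594 0.232 0.262] [332. 163.]
bar_top 0.84 [0.53  0.434 0.128] [292. 202.]
cover_fin 0.88 [0.591 0.234 0.286] [313. 332.]
cover_fin 0.84 [0.425 0.187 0.115] [179. 317.]
cover_fin 0.25 [0.594 0.231 0.078] [321. 217.]
cover_underside 0.66 [0.59  0.232 0.259] [313. 305.]
cover_underside 0.6 [0.43  0.192 0.086] [191. 298.]
[0.59336808 0.2337173  0.2881027 ] 0.10284750182753438 58.71133089065552
turn [-0.002  0.001 -0.245] turn [1.000e-03 2.000e-03 2.897e+00] shift [ 17.06 -12.84  -0.19]
```

>>> apply_moves --moves '[[[0,0,-0.245],[17.1,-12.9,-0.2],1],[[0,0,-0.245],[17.1,-12.9,-0.2],1],[[0,0,-0.245],[17.1,-12.9,-0.2],1],[[0,0,-0.245],[17.1,-12.9,-0.2],1],[[0,0,-0.245],[17.1,-12.9,-0.2],1],[[0,0,-0.245],[17.1,-12.9,-0.2],1],[[0,0,-0.245],[17.1,-12.9,-0.2],1],[[0,0,-0.245],[17.1,-12.9,-0.2],1]]'

```text
time: 7.05
tool_pos: [0.5286, 0.4362, 0.2912]
tool_rot: [0.0, 0.738, 0.674, -0.0]
contact_force: [0.2, -0.5, -1.0]
gripper_width: 0.113
grasp_force: 58.7
```

Run:
```python
from h import *
p=manip.grab_frame("wrist"); save(p,"w3.png"); spots(p,["cover_fin","cover_underside","bar_top","bar_stand"]);p=manip.grab_frame("top");spots(p,["cover_underside","bar_top","bar_stand"]);s=manip.state(); print(s["tool_pos"]); plan([.529,.437,.29],-5.1)
```

```text
cover_fin 0.82 [0.529 0.437 0.29 ] [317. 329.]
cover_fin 0.76 [0.649 0.439 0.117] [449. 210.]
cover_underside 0.93 [0.646 0.438 0.09 ] [436. 204.]
cover_underside 0.91 [0.528 0.433 0.266] [318. 309.]
bar_top 0.83 [0.53  0.439 0.131] [319. 225.]
bar_stand 0.93 [0.528 0.44  0.001] [318. 196.]
bar_stand 0.62 [0.53  0.438 0.132] [319. 226.]
bar_stand 0.35 [0.53  0.431 0.263] [322. 309.]
cover_underside 0.94 [0.649 0.434 0.084] [160. 199.]
cover_underside 0.68 [0.428 0.19  0.084] [277. 305.]
cover_underside 0.53 [0.529 0.436 0.265] [134. 249.]
bar_top 0.98 [0.532 0.439 0.127] [151. 253.]
bar_top 0.55 [0.52  0.007 0.003] [362. 262.]
bar_top 0.28 [ 0.53   0.439 -0.003] [166. 259.]
bar_stand 0.66 [ 0.528  0.44  -0.003] [166. 260.]
[0.52803601 0.4374087  0.29137382]
turn [ 0. -0. -0.] turn [-0.    -0.     3.141] shift [-0.03  0.1   0.14]
```

View pics/w3.png

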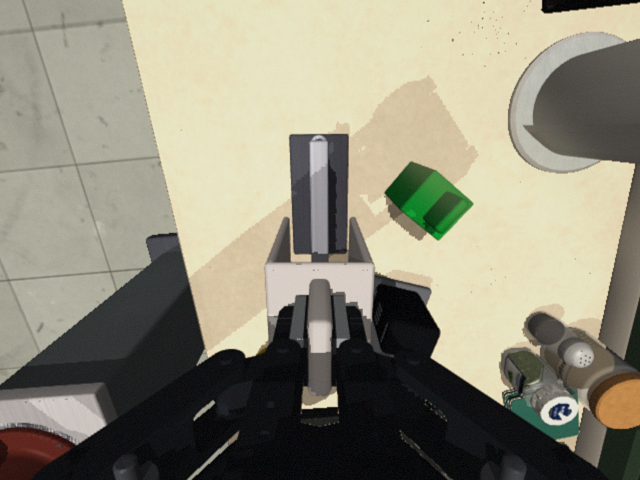

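The cover sits centred over the bar (column 319), legs parallel to it and one on each side. I lower it.

>>> apply_moves --moves '[[[0,0,0],[0,0.1,3],1],[[0,0,0],[0,0.1,6.5],1],[[0,0,0],[0,0.1,9.5],1],[[0,0,0],[0,0.1,11.5],1],[[0,0,0],[0,0.1,12.5],1],[[0,0,0],[0,0.1,13],1],[[0,0,0],[0,0.1,13.3],1],[[0,0,0],[0,0.1,13.4],1],[[0,0,0],[0,0.1,13.4],1]]'

```text
time: 8.4
tool_pos: [0.5295, 0.4379, 0.1587]
tool_rot: [0.0, 0.738, 0.675, 0.001]
contact_force: [-0.4, -0.3, -1.5]
gripper_width: 0.109
grasp_force: 58.7
```

>>> apply_moves --moves '[[[0,0,0],[0,0,0.1],1],[[0,0,0],[0,0,0.2],1],[[0,0,0],[0,0,0.2],1]]'

```text
time: 8.7
tool_pos: [0.5295, 0.4381, 0.158]
tool_rot: [0.0, 0.738, 0.675, 0.001]
contact_force: [-2.4, -1.3, 5.2]
gripper_width: 0.114
grasp_force: 59.9
```

Run:
```python
from h import *
p=manip.grab_frame("side"); spots(p,["cover_underside","cover_fin","bar_top"]);s=manip.state(); print(s["tool_pos"],s["contact_force"])
```

```text
cover_underside 0.89 [0.429 0.186 0.086] [263. 254.]
cover_underside 0.89 [0.644 0.436 0.092] [335. 212.]
cover_underside 0.57 [0.53  0.438 0.132] [292. 200.]
cover_fin 0.93 [0.426 0.185 0.11 ] [261. 244.]
cover_fin 0.77 [0.644 0.431 0.114] [335. 204.]
cover_fin 0.57 [0.533 0.436 0.153] [293. 193.]
bar_top 0.93 [0.526 0.436 0.128] [291. 202.]
[0.52956947 0.438025   0.15798044] [-2.03276643 -2.06505282  6.13572925]
```

>>> apply_moves --moves '[[[0,0,0],[0,0,-0.1],-1],[[0,0,0],[0,0,-0.1],-1],[[0,0,0],[0,0,-0.1],-1],[[0,0,0],[0,0,-0.1],-1],[[0,0,0],[0,0,-0.1],-1],[[0,0,0],[0,0,-0.1],-1],[[0,0,0],[0,0,-0.1],-1],[[0,0,0],[0,0,-0.1],-1],[[0,0,0],[0,0,-2],-1],[[0,0,0],[0,0,-6],-1],[[0,0,0],[0,0,-10],-1],[[0,0,0],[0,0,-13],-1],[[0,0,0],[0,0,-13],-1]]'

```text
time: 10.2
tool_pos: [0.5309, 0.4389, 0.2928]
tool_rot: [0.001, 0.738, 0.675, 0.006]
contact_force: [0.3, -0.7, 0.5]
gripper_width: 1.001
grasp_force: 0.0
```

Run:
```python
from h import *
p=manip.grab_frame("wrist"); save(p,"w4.png"); spots(p,["cover_underside","cover_fin","bar_top"]);p=manip.grab_frame("side"); spots(p,["cover_underside","cover_fin","bar_top"]);plan([.50,.06,.30],53); print(manip.state()["joint_pos"])
```

```text
cover_underside 0.94 [0.528 0.435 0.13 ] [314. 233.]
cover_underside 0.75 [0.644 0.434 0.088] [428. 212.]
cover_underside 0.64 [0.426 0.193 0.089] [251. 414.]
cover_fin 0.91 [0.427 0.188 0.115] [249. 435.]
cover_fin 0.71 [0.648 0.438 0.112] [441. 213.]
cover_underside 0.8 [0.429 0.187 0.086] [263. 254.]
cover_underside 0.74 [0.645 0.436 0.091] [335. 212.]
cover_underside 0.63 [0.53  0.438 0.127] [292. 202.]
cover_fin 0.94 [0.426 0.188 0.114] [260. 242.]
cover_fin 0.8 [0.642 0.431 0.113] [334. 205.]
cover_fin 0.63 [0.53  0.436 0.154] [292. 192.]
bar_top 0.74 [0.527 0.436 0.13 ] [291. 201.]
turn [-3.000e-03  1.000e-03 -1.014e+00] turn [1.000e-03 4.000e-03 2.128e+00] shift [-37.83   0.52  -1.61]
[5.82851797e-01 1.77896705e-01 1.41958612e+00 1.86369162e-05
 1.54721514e+00 6.71856176e-01]
```

View pics/w4.png

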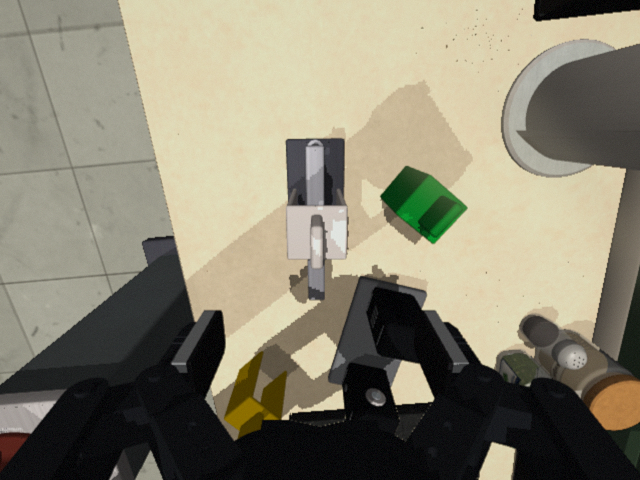

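The white cover now hangs astride the bar at (317,232), fin up, and is free of the fingers. Next I go above the block.

>>> apply_moves --moves '[[[0,0,-1.014],[-43.1,-1.0,-0.5],-1],[[0,0,-1.014],[-43.1,-1.0,-0.5],-1],[[0,0,-1.014],[-43.1,-1.0,-0.5],-1],[[0,0,-1.014],[-43.1,-1.0,-0.5],-1],[[0,0,-1.014],[-43.1,-1.0,-0.5],-1],[[0,0,-1.014],[-43.1,-1.0,-0.5],-1],[[0,0,-1.014],[-43.1,-1.0,-0.5],-1],[[0,0,-1.014],[-43.1,-1.0,-0.5],-1],[[0,0,-1.014],[-43.1,-1.0,-0.5],-1],[[0,0,-1.014],[-43.1,-1.0,-0.5],-1],[[0,0,-1.014],[-43.1,-1.0,-0.5],-1],[[0,0,-1.014],[-43.1,-1.0,-0.5],-1]]'

```text
time: 11.8
tool_pos: [0.4806, 0.0099, 0.2899]
tool_rot: [-0.0, 0.317, 0.948, 0.0]
contact_force: [-0.1, 0.3, 0.3]
gripper_width: 0.997
grasp_force: 0.0
```

Run:
```python
from h import *
p=manip.grab_frame("wrist"); save(p,"w5.png"); spots(p,["block_mid","block","mug_6","tray_glass_1"]);p=manip.grab_frame("side"); spots(p,["block_mid","block"],1);p=manip.grab_frame("top"); spots(p,["block_mid","block"],1);print(manip.state()["tool_pos"])
```

```text
block_mid 0.65 [0.515 0.008 0.049] [335. 231.]
block 0.71 [0.517 0.001 0.002] [330. 225.]
mug_6 0.84 [ 0.647 -0.041  0.003] [361. 314.]
tray_glass_1 0.74 [ 0.523 -0.176  0.005] [229. 303.]
block_mid 0.9 [0.515 0.008 0.044] [318. 304.]
block 0.61 [0.521 0.003 0.002] [322. 325.]
block_mid 0.27 [ 0.53   0.441 -0.004] [165. 259.]
[0.48063436 0.00930796 0.29031236]
```

View pics/w5.png

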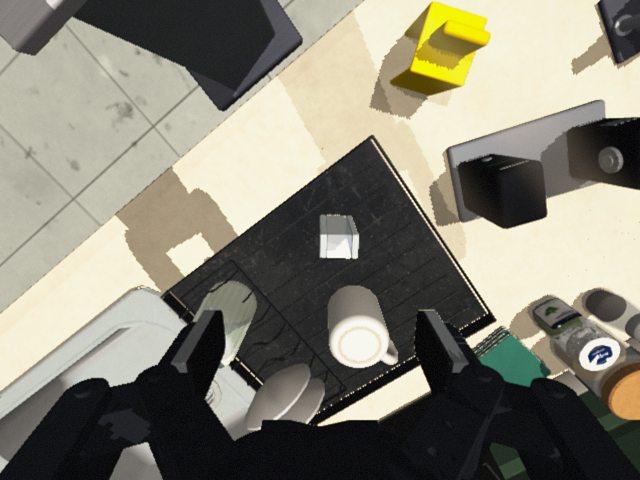

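The block is at (339,237), its white ribbed faces to the left and right, in line with the fingers' closing line. The mug at (358,325) and the glass at (230,315) stay clear. I move over it and look closer.

Run:
```python
from h import *
plan([.517,.006,.19],53)
```

```text
turn [-0.  0.  0.] turn [-0.    -0.    -3.141] shift [-3.1   1.92 10.03]
```

>>> apply_moves --moves '[[[0,0,0],[-3.1,1.9,4],-1],[[0,0,0],[-3.1,1.9,8],-1],[[0,0,0],[-3.1,1.9,10],-1],[[0,0,0],[-3.1,1.9,10],-1],[[0,0,0],[-3.1,1.9,10],-1]]'

```text
time: 12.85
tool_pos: [0.517, 0.0056, 0.1908]
tool_rot: [0.0, 0.317, 0.948, -0.0]
contact_force: [1.1, 0.6, 0.9]
gripper_width: 0.997
grasp_force: 0.0
```

Run:
```python
from h import *
p=manip.grab_frame("wrist"); np.savez("p6.npz",**{k:p[k] for k in("K","rvec","tvec")}); spots(p,["block_mid","block"],2); print(manip.state()["tool_pos"])
c=px(p,[[.517,.006,.088]])[0]; print(c); x,y=int(c[0])-80,int(c[1])-60; print(x,y); save(p,"w6.png",(max(x,0),max(y,0),x+160,y+120),5)
```

```text
block_mid 0.66 [0.514 0.01  0.047] [320. 227.]
block 0.79 [0.519 0.    0.004] [315. 224.]
[0.51806103 0.00550134 0.19287022]
[318.47263519 249.03430315]
238 189
```

View pics/w6.png

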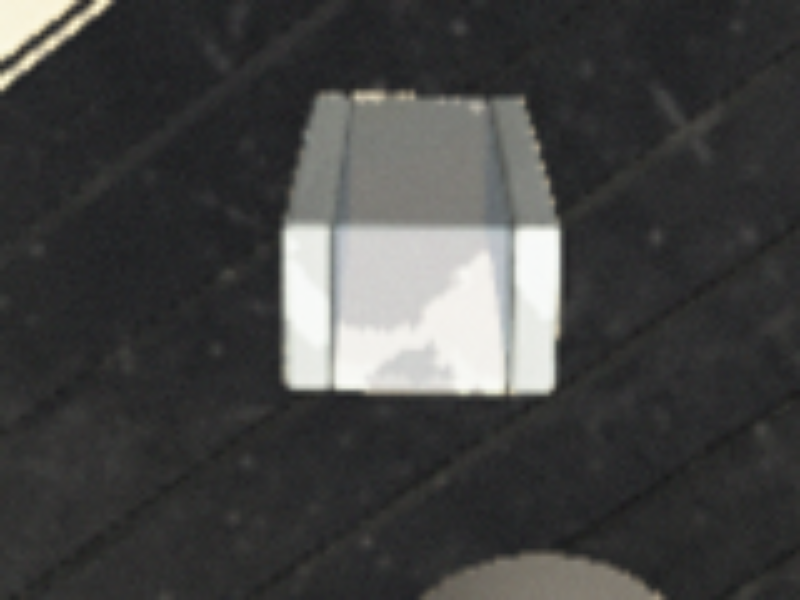

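The crop shows the block's top face at crop (285,222)–(555,394), with white cheeks left and right and the clear core between. It is only slightly rotated. I take the pose from its corners.

Run:
```python
from h import *
p=dict(np.load("p6.npz")); c=np.array([(285,222),(560,226),(555,394),(285,390)])/5+[238,189]
P=plane(p,c,.088); print(P.round(4),P.mean(0).round(4))
for a,b in((0,1),(3,2),(0,3),(1,2)):
    e=P[b]-P[a]; print(np.linalg.norm(e).round(4),np.degrees(np.arctan2(e[1],e[0])).round(1))
y=P[1]+P[2]-P[0]-P[3]; a=np.degrees(np.arctan2(y[1],y[0])); print(a); m=P.mean(0)
plan([m[0],m[1],.062],a)
```

```text
[[ 4.974e-01 -3.000e-04  8.800e-02]
 [ 5.215e-01  3.080e-02  8.800e-02]
 [ 5.424e-01  1.520e-02  8.800e-02]
 [ 5.179e-01 -1.640e-02  8.800e-02]] [0.5198 0.0073 0.088 ]
0.0394 52.2
0.04 52.1
0.0261 -38.3
0.0261 -36.9
52.145449680003765
turn [0.002 0.004 0.015] turn [-6.000e-03  3.000e-03 -3.127e+00] shift [ 0.02  0.22 13.09]
```

>>> apply_moves --moves '[[[0,0,0.015],[0,0.2,4],-1],[[0,0,0.015],[0,0.2,8],-1],[[0,0,0.015],[0,0.2,11],-1],[[0,0,0.015],[0,0.2,12.9],-1],[[0,0,0.015],[0,0.2,12.9],-1],[[0,0,0.015],[0,0.2,12.9],-1]]'

```text
time: 13.6
tool_pos: [0.5191, 0.0071, 0.0629]
tool_rot: [0.001, 0.324, 0.946, 0.0]
contact_force: [-0.6, 0.2, 0.4]
gripper_width: 1.0
grasp_force: 0.0
```

>>> apply_moves --moves '[[[0,0,0],[0,0,0],1],[[0,0,0],[0,0,0],1],[[0,0,0],[0,0,0],1],[[0,0,0],[0,0,0],1],[[0,0,0],[0,0,0],1],[[0,0,0],[0,0,0],1],[[0,0,0],[0,0,0],1]]'

```text
time: 14.3
tool_pos: [0.5189, 0.0071, 0.0627]
tool_rot: [0.001, 0.324, 0.946, 0.0]
contact_force: [-0.6, -0.7, 6.3]
gripper_width: 0.46
grasp_force: 60.9
```

>>> apply_moves --moves '[[[0,0,0],[0,0,-1],1],[[0,0,0],[0,0,-3],1],[[0,0,0],[0,0,-6],1],[[0,0,0],[0,0,-9],1],[[0,0,0],[0,0,-12],1],[[0,0,0],[0,0,-15],1],[[0,0,0],[0,0,-17],1],[[0,0,0],[0,0,-17],1],[[0,0,0],[0,0,-17],1],[[0,0,0],[0,0,-17],1]]'

```text
time: 15.3
tool_pos: [0.5168, 0.0074, 0.229]
tool_rot: [-0.002, 0.324, 0.946, -0.0]
contact_force: [-0.2, -0.7, -2.0]
gripper_width: 0.458
grasp_force: 60.6
```

Run:
```python
from h import *
s=manip.state(); print(s["tool_pos"],s["grasp_force"],s["gripper_width"])
p=manip.grab_frame("wrist"); spots(p,["block_mid","block"],1)
p=manip.grab_frame("side"); spots(p,["block_mid","block","tester","beam_mid"],1)
p=manip.grab_frame("top"); spots(p,["block_mid","tester","beam_mid"],1)
plan([.596,.233,.233],-19.2)
```

```text
[0.51684651 0.00741444 0.22896199] 60.59143424034119 0.45834934165644975
block_mid 0.71 [0.517 0.012 0.212] [325. 306.]
block 0.66 [0.516 0.001 0.172] [308. 281.]
block_mid 0.98 [0.514 0.007 0.212] [315. 218.]
block 0.96 [0.52  0.004 0.171] [319. 241.]
tester 0.57 [ 0.59   0.229 -0.001] [332. 275.]
beam_mid 0.94 [0.596 0.232 0.083] [334. 241.]
tester 0.55 [ 0.593  0.233 -0.004] [259. 230.]
beam_mid 0.82 [0.598 0.232 0.077] [257. 224.]
turn [0.    0.    1.245] turn [-0.     0.    -1.896] shift [ 7.7  22.61 -0.16]
```

>>> apply_moves --moves '[[[0,0,0.12],[0.8,2.3,0],1],[[0,0,0.25],[1.6,4.6,0],1],[[0,0,0.38],[2.4,7,0],1],[[0,0,0.51],[3.2,9.4,0],1],[[0,0,0.64],[4,11.8,0],1],[[0,0,0.77],[4.8,14.2,0],1],[[0,0,0.9],[5.6,16.6,0],1],[[0,0,1.03],[6.4,19,0],1],[[0,0,1.15],[7.2,21.2,0],1],[[0,0,1.245],[7.6,22.7,0],1],[[0,0,1.245],[7.6,22.7,0],1],[[0,0,1.245],[7.6,22.7,0],1]]'

```text
time: 17.1
tool_pos: [0.5972, 0.233, 0.2311]
tool_rot: [0.0, 0.814, 0.58, -0.0]
contact_force: [-0.3, -0.4, -2.2]
gripper_width: 0.462
grasp_force: 61.0
```

Run:
```python
from h import *
s=manip.state(); print(s["tool_pos"],s["grasp_force"],s["gripper_width"])
p=manip.grab_frame("wrist"); save(p,"w7.png"); spots(p,["block_mid","tester","beam_mid"],2)
p=manip.grab_frame("side"); spots(p,["block_mid","block","beam_mid"],1)
plan([.597,.2325,.097],-19.3)
```

```text
[0.59721056 0.23295533 0.23107981] 61.013699769973755 0.4618950098686381
block_mid 0.96 [0.593 0.233 0.218] [309. 319.]
tester 0.87 [0.596 0.234 0.003] [317. 209.]
tester 0.18 [0.598 0.235 0.216] [318. 311.]
beam_mid 0.75 [0.598 0.225 0.171] [323. 286.]
beam_mid 0.64 [0.596 0.232 0.081] [318. 233.]
block_mid 0.79 [0.595 0.233 0.211] [333. 187.]
block 0.81 [0.597 0.23  0.172] [334. 204.]
beam_mid 0.85 [0.594 0.232 0.085] [333. 240.]
turn [ 0.    -0.     0.002] turn [ 0.    0.   -3.14] shift [-0.03 -0.02 13.44]
```

View pics/w7.png

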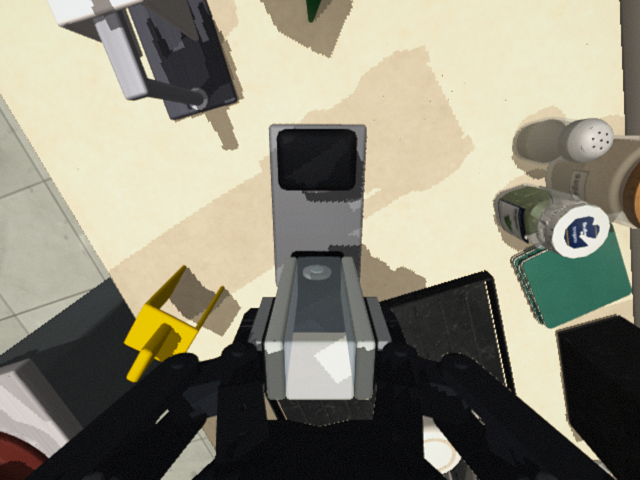

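The block hangs centred and square over the tester, with its top face at (320,368), base edges at columns 272–365, and a head and window at (317,160) and (317,270). I lower it.

>>> apply_moves --moves '[[[0,0,0],[0,0,3],1],[[0,0,0],[0,0,6],1],[[0,0,0],[0,0,9],1],[[0,0,0],[0,0,11],1],[[0,0,0],[0,0,12.5],1],[[0,0,0],[0,0,13.3],1],[[0,0,0],[0,0,13.3],1],[[0,0,0],[0,0,13.3],1],[[0,0,0],[0,0,13.3],1],[[0,0,0],[0,0,13.3],1]]'

```text
time: 18.5
tool_pos: [0.5982, 0.2334, 0.0998]
tool_rot: [0.0, 0.815, 0.579, 0.001]
contact_force: [0.2, -0.1, -1.6]
gripper_width: 0.46
grasp_force: 61.0
```

Run:
```python
from h import *
s=manip.state(); print(s["tool_pos"],s["grasp_force"],s["contact_force"])
for c in("wrist","side","top"):
    p=manip.grab_frame(c); print(c); spots(p,["block_mid","beam_mid","tester","cover_underside"],3)
```

```text
[0.59817741 0.23336615 0.09981992] 61.03317975997925 [ 0.21602066 -0.06719849 -1.55262486]
wrist
block_mid 0.63 [0.598 0.237 0.085] [314. 309.]
beam_mid 0.16 [0.597 0.234 0.043] [317. 277.]
tester 0.77 [0.597 0.233 0.005] [317. 255.]
side
block_mid 0.48 [0.596 0.23  0.083] [334. 242.]
beam_mid 0.86 [0.595 0.228 0.084] [334. 241.]
beam_mid 0.4 [ 0.644 -0.043 -0.   ] [393. 330.]
beam_mid 0.22 [0.528 0.436 0.041] [293. 233.]
cover_underside 0.69 [0.529 0.437 0.13 ] [292. 201.]
cover_underside 0.61 [0.427 0.185 0.086] [262. 254.]
cover_underside 0.59 [0.592 0.231 0.002] [333. 274.]
top
beam_mid 0.85 [0.598 0.231 0.075] [257. 224.]
tester 0.88 [0.591 0.233 0.003] [259. 231.]
cover_underside 0.67 [0.645 0.437 0.086] [158. 201.]
cover_underside 0.6 [0.531 0.439 0.134] [150. 253.]
```

>>> apply_moves --moves '[[[0,0,0],[0,-0.1,0.2],1],[[0,0,0],[0,-0.1,0.2],1],[[0,0,0],[0,-0.1,0.2],1],[[0,0,0],[0,-0.1,0.2],1],[[0,0,0],[0,-0.1,0.2],1],[[0,0,0],[0,-0.1,0.2],1]]'

```text
time: 19.85
tool_pos: [0.5964, 0.2334, 0.0964]
tool_rot: [0.0, 0.815, 0.579, 0.0]
contact_force: [-0.1, -0.6, -1.8]
gripper_width: 0.462
grasp_force: 61.0
```

```bash
python3 -c "
from h import *
s=manip.state(); print(s['tool_pos'],s['grasp_force'],np.abs(s['joint_vel']).max()); print(manip.job_done())"
```

```text
[0.59643403 0.23343121 0.09637448] 61.033533811569214 0.0014433318794850136
the job is handed in; nothing more can be done
None
```

I handed the job in at about 20 s with the white cover hanging released on the bar and the block held still and centred in the light path; the hand-in call returned no verdict.

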